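# Lock the strainer box panel with its quarter-turn stud

### The job

Take the black-headed quarter-turn stud from its grey caddy, put it through the hole in the strainer box's access panel and feel for the receptacle slot below. Then gently push it in against the springy gasket and turn it a quarter turn clockwise, so that it locks the panel down flush with the rim and stays locked, upright, when you let go. Do not force or jam the stud, and leave the cup, tin, tape and colour fan deck where they are.

Things in the scene. Friction and masses are not known exactly. Their poses are not given: they have to be found in the camera images.
- stud: Loose upright quarter-turn cam stud, 66 mm tall, about 80 g. Origin: centre of its underside; z up along it, x along its steel cross bar. From below: cross bar 24 (x) x 11 (y) mm, z 0 to 6; shank 11 mm diameter, z 6 to 18; guide boss 26.5 mm diameter, z 18 to 32 (lowest 2 mm 23 mm); flange 42 mm diameter, z 32 to 36; head z 36 to 66.
- stud_head (a point): Middle of the stud's black square head, 24 x 24 x 30 mm high, sides along the stud's x and y, 51 mm above the stud's underside. Grip it here by any two opposite sides. A red line on its top runs along the cross bar (x); a half turn makes no difference.
- stud_boss (a point): Centre of the underside of the stud's flange, 32 mm above the stud's underside; this face comes to rest on the panel.
- caddy: Fixed grey block 85 x 85 x 40 mm with an upright 29 mm through hole in its centre, in which the stud hangs by its flange (stud's underside 8 mm above the work surface). Origin: centre of its underside, z up.
- strainer_box: Fixed grey box 170 (x) x 140 (y) x 76 mm high, open on top, wall 8 mm; vent slits on its front (-x), short brass hose nipples on both y sides. Origin: centre of its underside, on the work surface, z up. The aluminium access panel, 148 x 118 x 8 mm, lies inside its rim. Two black dashes on the panel lie along x (rough bar direction to enter), two red dots along y (locked).
- panel_hole (a point): Centre of the panel's 29 mm round hole, level with the panel's upper face; z up, x and y along the box's. 80 mm above the box's underside while the panel is free, 76 mm when locked.
- slot_centre (a point): Middle of the upper face of the hidden receptacle plate (5 mm thick), on the hole's axis, 55 mm above the box's underside; its axes are the box's. The plate's through slot, 28 x 13.8 mm, lies only roughly along the box's x: fixed at an unknown angle up to 0.7 rad either way, so feel for it. While the bar lies across the slot, the flange stays 7 mm above the free panel.
- cam_floor (a point): Lower face of the receptacle plate, 50 mm above the box's underside. End stops below it block anticlockwise turns and turns over 90 deg (0.15 rad play). Detent ridges 2.5 mm high lie on the way: to pass them hold the panel 6.5 mm or more below free (7 to 8 is good). After 90 deg clockwise, seen from above, from the slot's direction, the bar springs up behind the ridges when let go.
- panel (a joint): How far the access panel is pushed down, m: 0 free (its top 4 mm proud of the rim), 0.004 locked (flush), 0.009 hard stop. Net upward force of its gasket spring: about 2.6 N at 0, 6 N at 0.004, 9 N at 0.007, 11 N at 0.009.
- orange_cup: Bystander: small spray-gun cup with orange lid and black collar, 73 mm across, 120 mm high; origin under its centre.
- paint_tin: Bystander: small white and blue paint tin, 62 mm across, 62 mm high; origin under its centre.
- blue_tape: Bystander: roll of dark blue tape lying flat, 84 mm across, 18 mm high; origin under its centre.
- fan_deck: Bystander: colour fan deck lying flat, 150 (x) x 44 x 19 mm; origin under its centre.
There are look-alikes about, which are no part of the job. Of the things shaped like the stud, the bare steel one is meant.

How it is judged:
By the outcome, as a careful person would: the job done as asked, in the order asked, and still so for the second after the job is handed in, with the robot touching nothing.
It also fails if it takes over 72 s, if anything falls off the work surface, if the arm or the gripper's body presses on something with over 40 N, if the wrist force passes 120 N, or if a joint passes its speed limit or range.

### The arm

A 6-joint arm with a two-finger parallel gripper is mounted at the origin on a cart in front of the work surface, level with it; the furniture and walls round the work are solid. World frame = base frame: x ahead of the robot, y to its left, z up, the work surface at z = 0. Lengths are in mm, angles in rad, forces in N, time in s.
With the tool pointing down it reaches from about 350 to 875 mm from the base axis. Payload 4.2 kg.
Tool frame: the origin (TCP) lies on the mounting face of the last link; the fingertips stand 173 mm ahead of it and the grasp point (between the pads) lies 155 mm ahead of it (tcp_to_grasp is the distance from the TCP to the grasp point, in mm); z points along the fingers, y is the direction in which the jaws open and shut (so a half turn about z gives the same grasp; the last joint's range is limited). The gripper opens to 85 mm and grips with 20 to 120 N. Pads are 22 mm wide; open, the fingers measure 114 mm over their backs; the gripper's body (76 mm by 85 mm) begins 54 mm behind the grasp point. The pads swing forward as they close: fully open they stand 13 mm farther back than shut.
Start: joints at [1.421, 0.385, 0.008, 0, -1.194, -0.259], TCP at [248.41, 573.492, 404.712] pointing down, gripper open.
Joint ranges: [-3.14, 3.14], [-1.21, 2.06], [-1.07, 1.41], [-3.16, 2.05], [-2.99, -0.16], [-3.1, 3.1]. Speed limits (rad/s): [2.79, 2.79, 3.14, 3.14, 3.14, 3.14].

### API

Orientations are given as a unit quaternion [x, y, z, w].
In Python, from bench import * gives the robot as it stands. The module is installed in compiled form; this text tells all that it offers.
- The arm moves only by the tool apply_moves, never from a script. Its arguments are lists of equal length, an entry for each row: "fingers": the closure, from 0 (fully open) to 1 (shut); "dp": the shift along the world's x, y, z in cm, a list of three; "yaw": the turn about the world's z in degrees. A call has 1 to 10 rows; each row is the pose to reach, as a shift and turn from the pose measured when the call began; what a row does not reach only later rows make up. A row lasts 1/10 s, in which the tool goes at most 50 mm and 8.59 degrees, less where a joint would pass 70% of its speed; a pose out of reach is approached as far as the arm can. A call with a gripper value outside its range is refused whole. The fingers move at their own pace and stop on an object; the grip force is fixed at half the most. Time passes only in rows, so rows that repeat a pose let the fingers close. It gives the time, the measured TCP pose, the force and the opening at its end, in the units of the state.
- read_state(): the state, without advancing time (a new reading comes with each control period).
- get_image(name): name is "side" or "top"; returns a dict with "color" (420x560x3 uint8, blue, green, red), "mtx" (3x3 intrinsics, pixels), "camera_from_world" (4x4, takes a point from world to camera coordinates). Camera axes: x right, y down, z forward; pixel columns grow to the right and rows downward; lengths in mm; the calibration is good to about 2 mm. A picture is of the moment at which its call begins. There is no depth.
- job_done(): hands the job in, once; it reports no verdict.
The state is a dict: "clock": time; "joints": joint angles; "joint_vel": joint speeds; "joint_efforts": joint torques, N m; "position": TCP position; "ee_rot": TCP orientation; "contact_force": force on the tool from outside, world axes, zero at the start; "wrist_torque": the same for the moment, N m; "gripper_width": finger opening in mm.
Only numpy, scipy, OpenCV 4.12 (cv2) and the standard library are available. Lean on these libraries where they do the work, as an engineer would, in place of code of your own. Each camera call takes 0.05 s, during which the arm holds its last target. There are 200 camera calls.

## Working session

There is one attempt and no reset: what is moved stays moved. The work goes in short steps, Python scripts to look and compute and a tool call to move; the robot and the scene stay as the last step left them, time stands still between calls to the robot, and variables do not carry over. Pictures are saved under pics/ and viewed, about 8 in all and at most 12, crops included, and the job is handed in when it is done.

Besides the shell and the picture viewer there is one more tool, called after "Emit:" as a command line: name --pt "numbers of a row" for each row, then --argument value for the rest. apply_moves: Moves the arm, as the interface text tells. Its arguments: {"type":"object","properties":{"fingers":{"type":"array","items":{"type":"number"}},"dp":{"type":"array","items":{"type":"array","items":{"type":"number"}}},"yaw":{"type":"array","items":{"type":"number"}}},"required":["fingers","dp","yaw"]}

```bash
mkdir -p pics
python3 - <<'E'
from bench import *
import cv2, numpy as np
s=read_state()
print({k:np.round(v,3).tolist() for k,v in s.items()})
for n in("side","top"):
    g=get_image(n); cv2.imwrite(f"pics/{n}1.png",g["color"]); print(n,np.round(g["mtx"],1).tolist(),np.round(g["camera_from_world"],4).tolist())
E
```

```text
{'clock': 0.0, 'joints': [1.421, 0.386, 0.007, -0.0, -1.194, -0.259], 'joint_vel': [-0.0, 0.002, 0.0, -0.0, -0.0, 0.0], 'joint_efforts': [-0.0, -39.23, 18.84, 4.186, -0.005, 0.0], 'position': [248.331, 573.333, 403.633], 'ee_rot': [0.979, -0.203, -0.0, 0.001], 'contact_force': [-0.064, -0.201, 1.111], 'wrist_torque': [0.024, -0.002, 0.01], 'gripper_width': 85.666}
side [[413.3, 0.0, 271.2], [0.0, 413.3, 210.0], [0.0, 0.0, 1.0]] [[0.8233, -0.5675, -0.0089, -391.2456], [-0.3397, -0.4801, -0.8088, 337.809], [0.4547, 0.669, -0.588, 566.8449], [0.0, 0.0, 0.0, 1.0]]
top [[497.1, 0.0, 281.6], [0.0, 497.1, 211.9], [0.0, 0.0, 1.0]] [[0.0135, -0.9999, 0.0048, 140.803], [-0.973, -0.0143, -0.2303, 586.4951], [0.2303, -0.0016, -0.9731, 921.0301], [0.0, 0.0, 0.0, 1.0]]
```

View pics/top1.png

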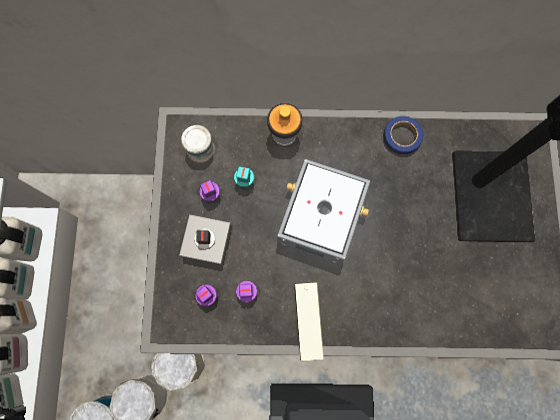

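View pics/side1.png

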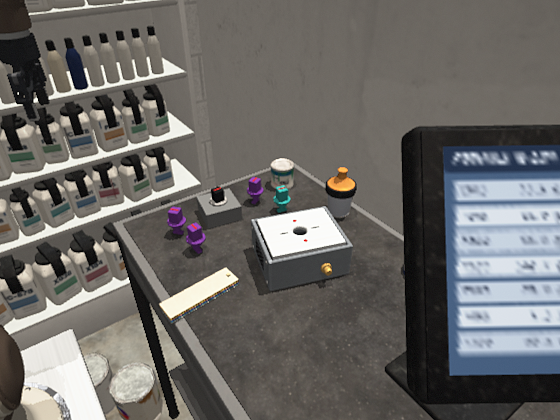

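The top view shows these stud-like things: black-headed in the grey caddy (204,237), purple (209,190), (206,295) and (246,292), and teal (244,176). I choose the black and steel one in the caddy. The box hole is at (324,207), the dashes at about (330,192) and (319,222), and the red dots at (309,202) and (340,212).

```bash
cat > h.py <<'E'
from bench import *
import cv2, numpy as np
def ray(g,u,v,z):
    T=g["camera_from_world"];R=T[:3,:3];c=-R.T@T[:3,3]
    d=R.T@np.linalg.inv(g["mtx"])@np.array([u,v,1.]);return c+d*(z-c[2])/d[2]
def proj(g,P):
    T=g["camera_from_world"];p=g["mtx"]@(T[:3,:3]@np.array(P,float)+T[:3,3]);return p[:2]/p[2]
def crop(g,u,v,w,h,k,name):
    c=g["color"][v:v+h,u:u+w];cv2.imwrite(name,cv2.resize(c,None,fx=k,fy=k,interpolation=cv2.INTER_CUBIC))
E
python3 - <<'E'
from h import *
g=get_image("top");s=get_image("side")
a=cv2.resize(g["color"][205:275,170:240],None,fx=8,fy=8,interpolation=2)[:, :]
b=cv2.resize(s["color"][180:230,190:250],None,fx=4,fy=4,interpolation=2)
c=np.zeros((560,800,3),np.uint8);c[:,:560]=a;c[:200,560:]=b;cv2.imwrite("pics/crop1.png",c)
def blob(g,mask,x0,x1,y0,y1):
    m=mask.astype(np.uint8);mm=np.zeros_like(m);mm[y0:y1,x0:x1]=m[y0:y1,x0:x1]
    n,l,st,ce=cv2.connectedComponentsWithStats(mm);return [(st[i,4],ce[i].round(2),l==i) for i in range(1,n) if st[i,4]>3]
for nm,g,box in(("top",g,(285,365,170,250)),("side",s,(260,345,212,250))):
    I=g["color"].astype(int);red=(I[...,2]-I[...,1]>60)
    dark=I.max(2)<110
    for n,m in(("red",red),("dark",dark)):
        for A,c,_ in blob(g,m,*box): print(nm,n,A,c,ray(g,*c,80).round(1))
g=get_image("top");I=g["color"].astype(int)
for A,c,l in blob(g,I[...,2]-I[...,1]>60,190,220,225,250):
    ys,xs=np.nonzero(l);P=np.array([ray(g,x,y,74)[:2] for x,y in zip(xs,ys)])
    w,V=np.linalg.eigh(np.cov(P.T));print("line",A,c,ray(g,*c,74).round(1),np.arctan2(*V[::-1,1]),w)
I=s["color"].astype(int)
for A,c,l in blob(s,I[...,2]-I[...,1]>60,205,230,180,200):print("side line",A,c,ray(s,*c,74).round(1))
E
```

```text
top red 12 [308.5 201.5] [603.5  96.3  80. ]
top red 12 [340.25 212.33] [582.4  33.9  80. ]
top dark 274 [289.71 183.72] [639.5 133.8  80. ]
top dark 80 [294.58 198.32] [609.5 123.9  80. ]
top dark 107 [356.04 172.36] [665.2   1.1  80. ]
top dark 15 [359. 201.] [605.9  -3.5  80. ]
top dark 85 [324.12 205.6 ] [595.6  65.5  80. ]
top dark 7 [363.86 202.71] [602.6 -13.1  80. ]
top dark 373 [358.61 234.93] [537.7  -1.2  80. ]
top dark 19 [346.32 240.  ] [527.4  22.8  80. ]
top dark 64 [307.25 241.55] [523.2  98.7  80. ]
top dark 166 [294.78 245.9 ] [514.4 122.8  80. ]
side red 6 [294.  220.5] [601.2  98.1  80. ]
side red 6 [305.17 240.17] [580.9  35.2  80. ]
side dark 93 [270.05 213.47] [574.5 147.1  80. ]
side dark 166 [339.44 218.8 ] [682.1  48.1  80. ]
side dark 77 [299.53 230.95] [589.4  64.2  80. ]
side dark 32 [263.91 240.12] [515.1  81.7  80. ]
side dark 14 [260.64 246.71] [499.1  69.1  80. ]
side dark 59 [329.17 246.34] [607.1  -5.7  80. ]
side dark 9 [341.56 248.78] [621.6 -24.5  80. ]
line 29 [201.97 235.34] [533.6 304.1  74. ] -3.109957883522454 [ 2.5689307  31.91461746]
side line 15 [216.93 188.6 ] [532.7 306.9  74. ]
```

View pics/crop1.png

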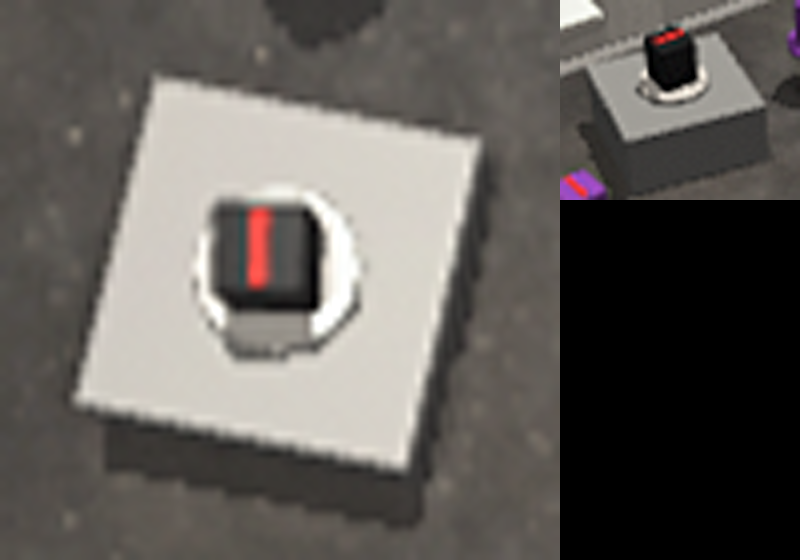

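The crop confirms the choice: black square head, steel flange, red line along world x (about 0.03 rad), seated in the grey caddy. Its head is at about (533, 305.5). The panel hole is at about (592, 66), and the box yaw is about -0.32 rad.

Emit:
apply_moves --fingers '[0, 0, 0, 0, 0, 0, 0, 0, 0, 0]' --pt "28.5 -26.8 0" --pt "28.5 -26.8 0" --pt "28.5 -26.8 0" --pt "28.5 -26.8 0" --pt "28.5 -26.8 0" --pt "28.5 -26.8 0" --pt "28.5 -26.8 0" --pt "28.5 -26.8 -3" --pt "28.5 -26.8 -6" --pt "28.5 -26.8 -6" --yaw '[25.2, 25.2, 25.2, 25.2, 25.2, 25.2, 25.2, 25.2, 25.2, 25.2]'

```text
clock: 1.25
position: [533.2, 303.3, 339.1]
ee_rot: [1.0, 0.014, -0.004, 0.004]
contact_force: [-0.0, 0.5, -0.3]
gripper_width: 85.7
```

Emit:
apply_moves --fingers '[0, 0, 0, 0, 0, 0]' --pt "0 0.2 -2" --pt "0 0.2 -5" --pt "0 0.2 -8" --pt "0 0.2 -9" --pt "0 0.2 -9" --pt "0 0.2 -9" --yaw '[0, 0, 0, 0, 0, 0]'

```text
clock: 1.85
position: [533.6, 306.3, 251.1]
ee_rot: [1.0, 0.014, -0.003, 0.003]
contact_force: [0.7, 0.1, 0.2]
gripper_width: 85.4
```

Run:
```python
from h import *
s=read_state();print(s["position"].round(1) if hasattr(s["position"],"round") else s["position"],s["joints"])
g=get_image("top");q=get_image("side")
a=cv2.resize(g["color"][195:275,160:250],None,fx=6,fy=6,interpolation=2)
b=cv2.resize(q["color"][140:240,175:262],None,fx=3,fy=3,interpolation=2)
c=np.zeros((480,801,3),np.uint8);c[:,:540]=a;c[:300,540:]=b;cv2.imwrite("pics/pre.png",c[:,:800])
```

```text
[533.6 306.3 251.1] [ 7.83795615e-01  5.13151671e-01 -2.04240538e-01 -2.65419895e-04
 -8.61430488e-01  8.15824240e-01]
```

View pics/pre.png

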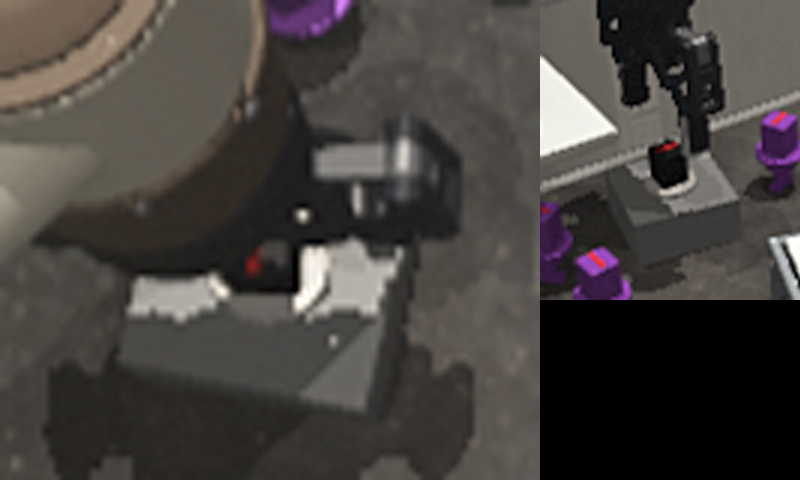

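The close view shows the red line and the dark head between the two fingers, with clearance on both sides. I'll descend and close.

Emit:
apply_moves --fingers '[0, 0, 0, 0.4, 0.5, 0.6, 0.7, 0.8, 0.9, 0.9]' --pt "0 -0.05 -1.5" --pt "0 -0.05 -3.1" --pt "0 -0.05 -3.1" --pt "0 -0.05 -3.1" --pt "0 -0.05 -3.1" --pt "0 -0.05 -3.1" --pt "0 -0.05 -3.1" --pt "0 -0.05 -3.1" --pt "0 -0.05 -3.1" --pt "0 -0.05 -3.1" --yaw '[0, 0, 0, 0, 0, 0, 0, 0, 0, 0]'

```text
clock: 2.95
position: [533.8, 305.8, 221.2]
ee_rot: [1.0, 0.014, -0.002, 0.002]
contact_force: [-1.1, -1.3, 5.6]
gripper_width: 23.2
```

Emit:
apply_moves --fingers '[0.9, 0.9, 0.9, 0.9, 0.9, 0.9, 0.9, 0.9]' --pt "0 0 0.5" --pt "0 0 2" --pt "0 0 4" --pt "0 0 7" --pt "0 0 9" --pt "0 0 9.5" --pt "0 0 9.5" --pt "0 0 9.5" --yaw '[0, 0, 0, 0, 0, 0, 0, 0]'

```text
clock: 3.75
position: [533.4, 305.4, 314.6]
ee_rot: [1.0, 0.014, -0.003, 0.003]
contact_force: [-0.0, -1.7, -1.4]
gripper_width: 22.9
```

Run:
```python
from h import *
s=read_state();print(s["position"],s["contact_force"],s["wrist_torque"])
g=get_image("top");q=get_image("side")
a=cv2.resize(g["color"][195:275,160:250],None,fx=5,fy=5,interpolation=2)
b=cv2.resize(q["color"][130:230,180:250],None,fx=5,fy=5,interpolation=2)
c=np.zeros((500,800,3),np.uint8);c[:400,:450]=a;c[:,450:]=b;cv2.imwrite("pics/lift.png",c)
```

```text
[533.39723017 305.40739299 314.5657228 ] [-0.00311067 -1.72322748 -1.35407654] [ 0.0104186   0.05231398 -0.01101495]
```

View pics/lift.png

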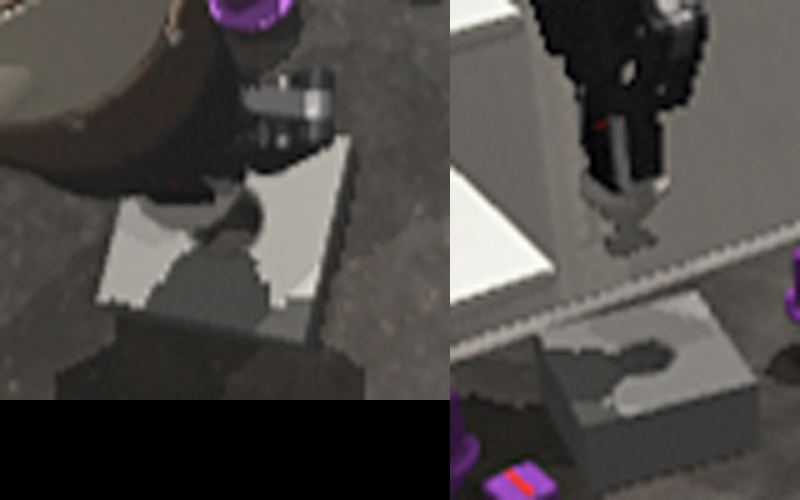

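The stud is held upright and clear of the caddy. Next I'll carry it over to the hole.

Emit:
apply_moves --fingers '[0.9, 0.9, 0.9, 0.9, 0.9, 0.9, 0.9, 0.9, 0.9, 0.9]' --pt "0.9 -3.5 0.5" --pt "1.8 -7 0.5" --pt "2.7 -11 0.5" --pt "3.7 -15 0.5" --pt "4.7 -19 0.5" --pt "5.5 -22.5 0.3" --pt "5.9 -23.9 0" --pt "5.9 -23.95 -0.3" --pt "5.9 -23.95 -0.5" --pt "5.9 -23.95 -0.5" --yaw '[-3, -6, -10, -13, -17, -20, -20, -20, -20, -20]'

```text
clock: 4.85
position: [592.3, 67.1, 308.6]
ee_rot: [0.987, -0.159, -0.005, 0.003]
contact_force: [0.3, -0.8, -1.0]
gripper_width: 23.1
```

Run:
```python
from h import *
s=read_state();print(s["position"],s["ee_rot"],s["contact_force"],s["joints"])
g=get_image("top");q=get_image("side")
p=s["position"]
for n,G in(("top",g),("side",q)):
  print(n,"hole",proj(G,[592.3,66,80]),"bar",proj(G,[p[0],p[1],p[2]-213]))
a=cv2.resize(g["color"][165:260,275:375],None,fx=4,fy=4,interpolation=2)
b=cv2.resize(q["color"][170:255,255:355],None,fx=6,fy=6,interpolation=2)
cv2.imwrite("pics/hov_s.png",b);cv2.imwrite("pics/hov_t.png",a)
```

```text
[592.29045773  67.0716645  308.61419091] [ 0.98726178 -0.15901935 -0.00454116  0.00252941] [ 0.30273064 -0.82403975 -1.01651447] [ 3.84087119e-01  4.21175163e-01 -1.93260779e-01 -4.49417636e-04
 -9.66750055e-01  8.67567475e-01]
top hole [323.87927883 207.20110796] bar [324.03140134 205.27096509]
side hole [300.10220965 229.96784541] bar [300.02027178 223.58810574]
```

View pics/hov_s.png

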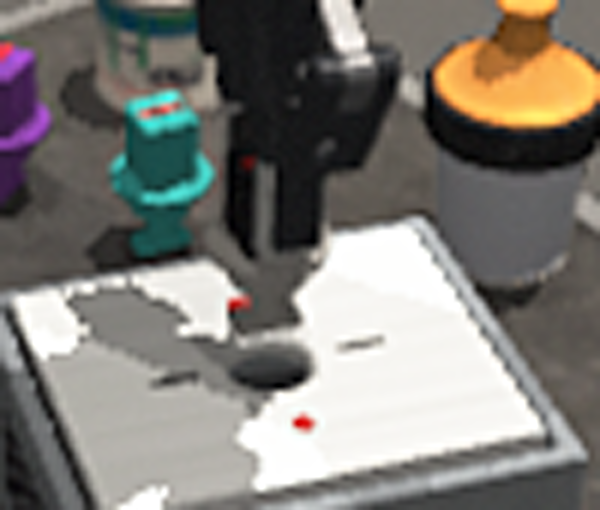

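The side view shows the bar (about column 300) over the hole (about column 300), aligned with the dashes. I'll lower it and feel for contact.

Emit:
apply_moves --fingers '[0.9, 0.9, 0.9, 0.9, 0.9, 0.9]' --pt "0 -0.11 -0.5" --pt "0 -0.11 -1.0" --pt "0 -0.11 -1.4" --pt "0 -0.11 -1.7" --pt "0 -0.11 -2.0" --pt "0 -0.11 -2.0" --yaw '[0, 0, 0, 0, 0, 0]'

```text
clock: 5.55
position: [592.4, 66.1, 288.8]
ee_rot: [0.987, -0.159, -0.004, 0.002]
contact_force: [0.5, -0.1, -0.4]
gripper_width: 22.5
```

Emit:
apply_moves --fingers '[0.9, 0.9, 0.9, 0.9, 0.9, 0.9]' --pt "0 0 -0.4" --pt "0 0 -0.8" --pt "0 0 -1.2" --pt "0 0 -1.5" --pt "0 0 -1.7" --pt "0 0 -1.7" --yaw '[0, 0, 0, 0, 0, 0]'

```text
clock: 6.15
position: [592.6, 66.1, 271.6]
ee_rot: [0.987, -0.159, -0.004, 0.002]
contact_force: [0.3, -0.8, -0.7]
gripper_width: 23.1
```

Boss entering with no lateral force. Now I'll touch the receptacle gently.

Emit:
apply_moves --fingers '[0.9, 0.9, 0.9, 0.9, 0.9, 0.9]' --pt "0 0 -0.1" --pt "0 0 -0.2" --pt "0 0 -0.3" --pt "0 0 -0.4" --pt "0 0 -0.45" --pt "0 0 -0.45" --yaw '[0, 0, 0, 0, 0, 0]'

```text
clock: 6.75
position: [592.6, 66.1, 267.0]
ee_rot: [0.987, -0.159, -0.004, 0.002]
contact_force: [0.1, -0.8, -0.8]
gripper_width: 23.3
```

Emit:
apply_moves --fingers '[0.9, 0.9, 0.9, 0.9]' --pt "0 0 -0.1" --pt "0 0 -0.2" --pt "0 0 -0.2" --pt "0 0 -0.2" --yaw '[0, 0, 0, 0]'

```text
clock: 7.15
position: [592.6, 66.1, 264.9]
ee_rot: [0.987, -0.159, -0.004, 0.002]
contact_force: [1.0, 0.2, -0.0]
gripper_width: 23.3
```

Emit:
apply_moves --fingers '[0.9, 0.9, 0.9, 0.9]' --pt "0 0 -0.1" --pt "0 0 -0.2" --pt "0 0 -0.2" --pt "0 0 -0.2" --yaw '[0, 0, 0, 0]'

```text
clock: 7.55
position: [592.6, 66.1, 262.7]
ee_rot: [0.987, -0.159, -0.004, 0.002]
contact_force: [0.7, 0.5, -0.5]
gripper_width: 23.0
```

Emit:
apply_moves --fingers '[0.9, 0.9, 0.9, 0.9]' --pt "0 0 -0.1" --pt "0 0 -0.2" --pt "0 0 -0.2" --pt "0 0 -0.2" --yaw '[0, 0, 0, 0]'

```text
clock: 7.95
position: [592.6, 66.1, 261.1]
ee_rot: [0.987, -0.159, -0.004, 0.002]
contact_force: [-1.4, 0.7, 1.7]
gripper_width: 22.7
```

Run:
```python
from h import *
s=read_state();print(s["contact_force"])
q=get_image("side")
b=cv2.resize(q["color"][170:255,255:355],None,fx=6,fy=6,interpolation=2)
cv2.imwrite("pics/in_s.png",b)
```

```text
[-1.37837158  0.66602904  1.68704839]
```

View pics/in_s.png

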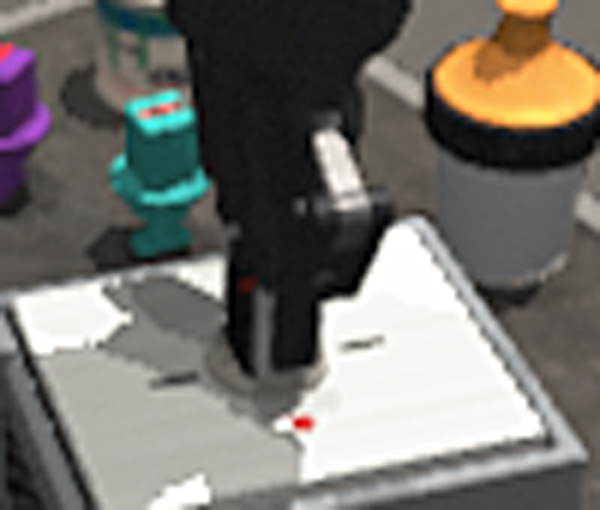

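The flange sits on the panel: its front edge is at about crop row 395, matching z=80. So the bar already went into the slot. I'll feel the slot's side play to get its angle.

Emit:
apply_moves --fingers '[0.9, 0.9, 0.9, 0.9]' --pt "0 0 0.1" --pt "0 0 0.1" --pt "0 0 0.1" --pt "0 0 0.1" --yaw '[1, 2, 3, 3]'

```text
clock: 8.4
position: [592.6, 66.3, 262.0]
ee_rot: [0.991, -0.133, -0.004, 0.002]
contact_force: [0.3, 1.5, -0.1]
gripper_width: 23.1
```

```bash
cat > r.py <<'E'
from bench import *
import numpy as np
s=read_state();q=s["ee_rot"];print(np.round(s["position"],1),"yaw",np.degrees(2*np.arctan2(q[1],q[0])).round(2),"F",np.round(s["contact_force"],1),"T",np.round(s["wrist_torque"],3),s["clock"],"j6",s["joints"][5].round(2))
E
python3 r.py
```

```text
[592.6  66.3 262. ] yaw -15.27 F [ 0.3  1.5 -0.1] T [ 0.433 -0.149 -0.161] 8.4 j6 0.92
```

Emit:
apply_moves --fingers '[0.9, 0.9, 0.9, 0.9]' --pt "0 0 0" --pt "0 0 0" --pt "0 0 0" --pt "0 0 0" --yaw '[-1.5, -3, -4, -4]'

```text
clock: 8.8
position: [592.6, 66.0, 261.9]
ee_rot: [0.986, -0.168, -0.004, 0.002]
contact_force: [1.3, -1.0, -0.8]
gripper_width: 22.8
```

```bash
python3 r.py
```

```text
[592.6  66.  261.9] yaw -19.3 F [ 1.3 -1.  -0.8] T [-0.334 -0.243  0.021] 8.8 j6 0.85
```

Emit:
apply_moves --fingers '[0.9, 0.9, 0.9, 0.9]' --pt "0 0 0" --pt "0 0 0" --pt "0 0 0" --pt "0 0 0" --yaw '[-1, -2, -3, -3]'

```text
clock: 9.2
position: [592.6, 66.0, 261.8]
ee_rot: [0.981, -0.194, -0.004, 0.002]
contact_force: [1.3, -2.2, -1.2]
gripper_width: 22.8
```

```bash
python3 r.py
```

```text
[592.6  66.  261.8] yaw -22.33 F [ 1.3 -2.2 -1.2] T [-0.274 -0.337  0.068] 9.2 j6 0.8
```

Emit:
apply_moves --fingers '[0.9, 0.9, 0.9, 0.9]' --pt "0 0 0" --pt "0 0 0" --pt "0 0 0" --pt "0 0 0" --yaw '[-1, -2, -3, -3]'

```text
clock: 9.6
position: [592.7, 66.0, 261.9]
ee_rot: [0.976, -0.22, -0.004, 0.002]
contact_force: [0.9, -0.4, -0.9]
gripper_width: 23.1
```

```bash
python3 r.py
```

```text
[592.7  66.  261.9] yaw -25.36 F [ 0.9 -0.4 -0.9] T [-0.273 -0.349  0.077] 9.6 j6 0.75
```

Emit:
apply_moves --fingers '[0.9, 0.9, 0.9, 0.9]' --pt "0 0 0" --pt "0 0 0" --pt "0 0 0" --pt "0 0 0" --yaw '[-1, -2, -3, -3]'

```text
clock: 10.0
position: [592.7, 65.9, 261.9]
ee_rot: [0.969, -0.245, -0.004, 0.002]
contact_force: [0.9, -1.0, -0.7]
gripper_width: 22.6
```

```bash
python3 r.py
```

```text
[592.7  65.9 261.9] yaw -28.39 F [ 0.9 -1.  -0.7] T [-0.436 -0.312 -0.027] 10.0 j6 0.69
```

Emit:
apply_moves --fingers '[0.9, 0.9, 0.9, 0.9]' --pt "0 0 0" --pt "0 0 0" --pt "0 0 0" --pt "0 0 0" --yaw '[-1, -2, -3, -3]'

```text
clock: 10.4
position: [592.7, 65.9, 261.9]
ee_rot: [0.963, -0.271, -0.004, 0.002]
contact_force: [1.8, -2.4, -0.5]
gripper_width: 22.9
```

```bash
python3 r.py
```

```text
[592.7  65.9 261.9] yaw -31.42 F [ 1.8 -2.4 -0.5] T [-0.656 -0.385 -0.016] 10.4 j6 0.64
```

Emit:
apply_moves --fingers '[0.9, 0.9, 0.9, 0.9]' --pt "0 0 0" --pt "0 0 0" --pt "0 0 0" --pt "0 0 0" --yaw '[-1, -2, -2, -2]'

```text
clock: 10.8
position: [592.7, 65.7, 261.9]
ee_rot: [0.958, -0.288, -0.004, 0.002]
contact_force: [0.7, -2.9, -0.3]
gripper_width: 23.2
```

```bash
python3 r.py
```

```text
[592.7  65.7 261.9] yaw -33.42 F [ 0.7 -2.9 -0.3] T [-0.826 -0.369  0.056] 10.8 j6 0.61
```

Emit:
apply_moves --fingers '[0.9, 0.9, 0.9, 0.9, 0.9]' --pt "0 0.01 0" --pt "0 0.02 0" --pt "0 0.03 0" --pt "0 0.03 0" --pt "0 0.03 0" --yaw '[4, 8, 11.5, 11.5, 11.5]'

```text
clock: 11.3
position: [592.8, 66.4, 262.0]
ee_rot: [0.982, -0.191, -0.004, 0.002]
contact_force: [1.6, -0.4, 0.1]
gripper_width: 23.2
```

```bash
python3 r.py
```

```text
[592.8  66.4 262. ] yaw -21.99 F [ 1.6 -0.4  0.1] T [-0.151 -0.4   -0.006] 11.3 j6 0.8
```

Emit:
apply_moves --fingers '[0.9, 0.9, 0.9, 0.9, 0.9, 0.9]' --pt "0.05 0 -0.1" --pt "0.05 0 -0.2" --pt "0.05 0 -0.3" --pt "0.05 0 -0.4" --pt "0.05 0 -0.45" --pt "0.05 0 -0.45" --yaw '[0, 0, 0, 0, 0, 0]'

```text
clock: 11.9
position: [593.1, 66.4, 257.7]
ee_rot: [0.982, -0.191, -0.004, 0.002]
contact_force: [-2.7, 0.5, 4.9]
gripper_width: 23.1
```

```bash
python3 r.py
```

```text
[593.1  66.4 257.7] yaw -21.99 F [-2.7  0.5  4.9] T [ 0.251  0.802 -0.004] 11.9 j6 0.8
```

Emit:
apply_moves --fingers '[0.9, 0.9, 0.9, 0.9, 0.9, 0.9]' --pt "-0.03 0 -0.1" --pt "-0.03 0 -0.2" --pt "-0.03 0 -0.3" --pt "-0.03 0 -0.4" --pt "-0.03 0 -0.44" --pt "-0.03 0 -0.44" --yaw '[0, 0, 0, 0, 0, 0]'

```text
clock: 12.5
position: [592.9, 66.4, 254.3]
ee_rot: [0.982, -0.191, -0.003, 0.002]
contact_force: [-4.1, 0.1, 8.4]
gripper_width: 22.9
```

```bash
python3 r.py
```

```text
[592.9  66.4 254.3] yaw -21.98 F [-4.1  0.1  8.4] T [0.061 0.915 0.034] 12.5 j6 0.8
```

Emit:
apply_moves --fingers '[0.9, 0.9, 0.9, 0.9, 0.9, 0.9, 0.9]' --pt "-0.03 0 -0.05" --pt "-0.04 0 -0.1" --pt "-0.04 0 -0.1" --pt "-0.04 0 -0.1" --pt "-0.04 0 -0.1" --pt "-0.04 0 -0.1" --pt "-0.04 0 -0.1" --yaw '[0, 0, -3, -6, -9, -12, -12]'

```text
clock: 13.2
position: [593.0, 66.2, 254.5]
ee_rot: [0.956, -0.292, -0.003, 0.002]
contact_force: [-2.9, -1.1, 7.3]
gripper_width: 22.8
```

```bash
python3 r.py
```

```text
[593.   66.2 254.5] yaw -34.0 F [-2.9 -1.1  7.3] T [-0.232  0.554  0.048] 13.2 j6 0.6
```

Emit:
apply_moves --fingers '[0.9, 0.9, 0.9, 0.9]' --pt "0 0 -0.1" --pt "0 0 -0.2" --pt "0 0 -0.2" --pt "0 0 -0.2" --yaw '[0, 0, 0, 0]'

```text
clock: 13.6
position: [593.0, 66.2, 253.7]
ee_rot: [0.956, -0.292, -0.002, 0.002]
contact_force: [-3.6, -0.3, 9.0]
gripper_width: 23.1
```

```bash
python3 r.py
```

```text
[593.   66.2 253.7] yaw -33.99 F [-3.6 -0.3  9. ] T [0.021 1.    0.057] 13.6 j6 0.6
```

Emit:
apply_moves --fingers '[0.9, 0.9, 0.9, 0.9, 0.9, 0.9, 0.9, 0.9, 0.9, 0.9]' --pt "0 0 -0.13" --pt "0 0 -0.13" --pt "0 0 -0.13" --pt "0 0 -0.13" --pt "0 0 -0.13" --pt "0 0 -0.13" --pt "0 0 -0.13" --pt "0 0 -0.13" --pt "0 0 -0.13" --pt "0 0 -0.13" --yaw '[-3, -6, -9, -12, -15, -18, -21, -24, -27, -30]'

```text
clock: 14.6
position: [592.9, 65.7, 253.5]
ee_rot: [0.848, -0.531, -0.003, 0.002]
contact_force: [-3.4, -2.6, 9.8]
gripper_width: 22.9
```

```bash
python3 r.py
```

```text
[592.9  65.7 253.5] yaw -64.08 F [-3.4 -2.6  9.8] T [-0.515  1.105  0.141] 14.6 j6 0.07
```

Emit:
apply_moves --fingers '[0.9, 0.9, 0.9, 0.9, 0.9, 0.9, 0.9, 0.9, 0.9, 0.9]' --pt "-0.04 0 -0.12" --pt "-0.04 0 -0.12" --pt "-0.04 0 -0.12" --pt "-0.04 0 -0.12" --pt "-0.04 0 -0.12" --pt "-0.04 0 -0.12" --pt "-0.04 0 -0.12" --pt "-0.04 0 -0.12" --pt "-0.04 0 -0.12" --pt "-0.04 0 -0.12" --yaw '[-3, -6, -9, -12, -15, -18, -21, -24, -27, -30]'

```text
clock: 15.6
position: [592.3, 65.2, 253.3]
ee_rot: [-0.681, 0.732, 0.003, -0.001]
contact_force: [-4.2, -1.2, 9.0]
gripper_width: 22.9
```

```bash
python3 r.py
```

```text
[592.3  65.2 253.3] yaw 265.83 F [-4.2 -1.2  9. ] T [-0.355  1.111  0.075] 15.6 j6 -0.45
```

Emit:
apply_moves --fingers '[0.9, 0.9, 0.9, 0.9, 0.9, 0.9, 0.9, 0.9]' --pt "-0.03 0.04 -0.12" --pt "-0.03 0.04 -0.12" --pt "-0.03 0.04 -0.12" --pt "-0.03 0.04 -0.12" --pt "-0.03 0.04 -0.12" --pt "-0.03 0.04 -0.12" --pt "-0.03 0.04 -0.12" --pt "-0.03 0.04 -0.12" --yaw '[-3, -6, -9, -12, -15, -18, -18, -18]'

```text
clock: 16.4
position: [591.8, 65.2, 253.2]
ee_rot: [-0.558, 0.83, 0.002, -0.001]
contact_force: [-3.1, -2.5, 9.4]
gripper_width: 23.2
```

```bash
python3 r.py
```

```text
[591.8  65.2 253.2] yaw 247.84 F [-3.1 -2.5  9.4] T [-0.444  1.048 -0.015] 16.4 j6 -0.76
```

Emit:
apply_moves --fingers '[0.9, 0.9, 0.9, 0.9]' --pt "-0.03 0 -0.12" --pt "-0.03 0 -0.12" --pt "-0.03 0 -0.12" --pt "-0.03 0 -0.12" --yaw '[-1.5, -3, -4, -4]'

```text
clock: 16.8
position: [591.6, 65.1, 253.3]
ee_rot: [-0.529, 0.849, 0.002, -0.001]
contact_force: [-3.5, -0.4, 8.7]
gripper_width: 23.2
```

```bash
python3 r.py
```

```text
[591.6  65.1 253.3] yaw 243.86 F [-3.5 -0.4  8.7] T [-0.038  0.906  0.027] 16.8 j6 -0.83
```

Emit:
apply_moves --fingers '[0.9, 0.9, 0.9, 0.9]' --pt "0 0 -0.12" --pt "0 0 -0.12" --pt "0 0 -0.12" --pt "0 0 -0.12" --yaw '[-1, -2, -3, -3]'

```text
clock: 17.2
position: [591.6, 65.1, 253.3]
ee_rot: [-0.507, 0.862, 0.002, -0.001]
contact_force: [-3.0, 0.2, 9.8]
gripper_width: 22.5
```

```bash
python3 r.py
```

```text
[591.6  65.1 253.3] yaw 240.88 F [-3.   0.2  9.8] T [0.121 1.088 0.109] 17.2 j6 -0.89
```

Emit:
apply_moves --fingers '[0.9, 0.9, 0.9, 0.9, 0.9, 0.9, 0.9, 0.9]' --pt "0 0 -0.12" --pt "0 0 -0.12" --pt "0 0 -0.05" --pt "0 0 0.05" --pt "0 0 0.15" --pt "0 0 0.25" --pt "0 0 0.33" --pt "0 0 0.33" --yaw '[2, 5, 6, 6, 6, 6, 6, 6]'

```text
clock: 18.0
position: [592.1, 64.6, 257.1]
ee_rot: [-0.551, 0.834, 0.001, -0.0]
contact_force: [1.0, -4.3, 5.0]
gripper_width: 22.6
```

```bash
python3 r.py
```

```text
[592.1  64.6 257.1] yaw 246.88 F [ 1.  -4.3  5. ] T [-1.146 -0.304  0.008] 18.0 j6 -0.78
```

Emit:
apply_moves --fingers '[0.9, 0.9, 0.9, 0.9]' --pt "0 -0.04 0.05" --pt "0 -0.06 0.08" --pt "0 -0.06 0.08" --pt "0 -0.06 0.08" --yaw '[0, 0, 0, 0]'

```text
clock: 18.4
position: [592.2, 64.4, 257.3]
ee_rot: [-0.551, 0.834, 0.001, -0.0]
contact_force: [2.1, 2.0, -2.9]
gripper_width: 23.2
```

```bash
python3 r.py
```

```text
[592.2  64.4 257.3] yaw 246.88 F [ 2.1  2.  -2.9] T [ 0.353 -0.498  0.02 ] 18.4 j6 -0.78
```

The bar is caught: z stopped at 257.3 and the force reversed, so the ridge level holds. I'll unload, release and lift.

Emit:
apply_moves --fingers '[0.9, 0.9, 0.6, 0.4, 0.2, 0, 0, 0, 0, 0]' --pt "0 -0.02 -0.02" --pt "0 -0.02 -0.02" --pt "0 -0.02 -0.02" --pt "0 -0.02 -0.02" --pt "0 -0.02 0" --pt "0 -0.02 0" --pt "0 -0.02 0" --pt "0 -0.02 2" --pt "0 -0.02 5" --pt "0 -0.02 9" --yaw '[0, 0, 0, 0, 0, 0, 0, 0, 0, 0]'

```text
clock: 19.4
position: [591.7, 64.0, 346.4]
ee_rot: [-0.551, 0.835, 0.002, -0.002]
contact_force: [0.9, 0.5, 0.3]
gripper_width: 85.6
```

Emit:
apply_moves --fingers '[0, 0, 0, 0, 0, 0, 0, 0]' --pt "0 0 4" --pt "0 3 8" --pt "-3 8 8" --pt "-6 13 8" --pt "-9 18 8" --pt "-12 22 8" --pt "-14 25 8" --pt "-14 25 8" --yaw '[0, 0, 0, 0, 0, 0, 0, 0]'

```text
clock: 20.2
position: [449.3, 317.1, 426.6]
ee_rot: [-0.553, 0.833, 0.002, -0.002]
contact_force: [0.7, 0.1, 1.0]
gripper_width: 85.6
```

```bash
python3 r.py
python3 - <<'E'
from h import *
g=get_image("top");q=get_image("side")
b=cv2.resize(q["color"][180:270,245:355],None,fx=4,fy=4,interpolation=2)
a=cv2.resize(g["color"][160:260,275:365],None,fx=4,fy=4,interpolation=2)
c=np.zeros((400,800,3),np.uint8);c[:360,:440]=b;c[:,440:]=a;cv2.imwrite("pics/end.png",c)
I=g["color"].astype(int);m=(I[...,2]-I[...,1]>60);m[:,:315]=0;m[:,335:]=0;m[:185]=0;m[225:]=0
ys,xs=np.nonzero(m);P=np.array([ray(g,x,y,110)[:2] for x,y in zip(xs,ys)])
w,V=np.linalg.eigh(np.cov(P.T));print(len(P),P.mean(0),np.degrees(np.arctan2(*V[::-1,1])),w)
E
```

```text
[449.3 317.1 426.6] yaw 247.15 F [0.7 0.1 1. ] T [ 0.064 -0.    -0.031] 20.2 j6 -1.3
27 [594.20170234  65.97732385] 66.24777220581889 [ 2.31734224 32.83298363]
```

View pics/end.png

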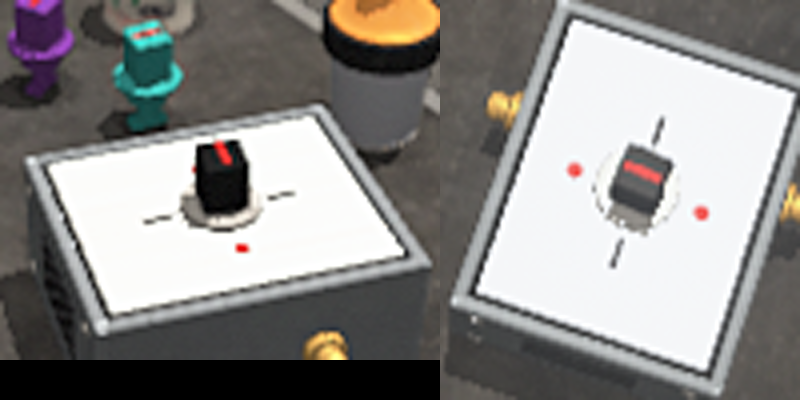

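The final picture shows the stud upright in the panel and the panel flush with the rim. The red line (crop (642,172)) lies towards the red dots, at 66° or -114°. The cup is where it was.

```bash
python3 -c "
from bench import *
print(job_done())"
```

```text
the job is handed in; nothing more can be done
None
```

The stud is locked in the panel, and I handed the job in at about 20 s on the robot's clock.

**What I did:** I took the black-headed steel stud from its caddy and put it through the panel hole. The cross bar dropped into the slot on the first try. Turning it gently from side to side put the slot at about -22° in the world frame. I then pressed the panel down about 7.5 mm (about 10 N), turned the stud clockwise and let the bar spring up behind the ridges.

**Last checks:**
- **Caught:** pulling up before release moved the stud only 0.2 mm, and the force reversed from +5.0 to -2.9 N.
- **After release:** the picture shows the stud upright and the panel flush. The red line is at about -114°, roughly 92° clockwise from the slot.
- **Bystanders:** the cup looks undisturbed in the last picture. The tin, tape and fan deck were never approached, but I did not check them in a picture at the end.

**Less certain:**
- **Slot angle:** it is good to about ±2–3°. The bar turned through about 18° of side play, where the sizes predict 14°, because it was slightly off centre.
- **Overturn:** I turned about 7° past 90° to feel for the end stop, which gave only a faint torque, then came back.
- **Side force:** it stayed at about 5 N or less.

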